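# Gauge the new seal disc, open the safety-capped dosing jug and hold its cap

## Task

The blue-capped dosing jug is getting a new seal disc. First check the red disc lying under the height gauge: push the gauge's black knob down until its foot rests on the disc, keep it there for about a second to take the reading, and let it spring back up. Then open the blue push-and-turn safety cap (press it all the way down, twist it counterclockwise while pressed, lift it off) and finish still holding the cap in the gripper, level and steady, straight above the jug's mouth and about 6 cm clear of it; do not touch the orange-capped jug, and leave the discs and the other things where they are.

Things in the scene. Friction and masses are not known exactly. Their poses are not given: they have to be found in the camera images.
- jug: Fixed square white jug with blue labels and a blue cap, in a steel cradle screwed to the bench (104 mm square; low tabs to 75 mm along own x): it cannot move or turn. Origin: centre of its underside, z up. Body 88 mm square up to 112 mm, sloping shoulder to 131 mm, then a neck of 22 mm diameter up to 168 mm with two hooks on its sides (along own x) that lock the cap.
- jug_mouth (a point): Centre of the top of the blue-capped jug's neck, 168 mm above the bench, on the jug's vertical axis; when closed it lies inside the cap, 12 mm below the cap's top.
- cap: Loose blue push-and-turn safety cap on that jug, 25 to 50 g: twelve-sided with fine ribs, 48 mm over opposite flats, 30 mm tall, flat closed top, open below. Flats face its own x axis and every 30 degrees from it. Origin: centre of its lower rim, z up through the top. Closed, the origin is 150 mm and the top 180 mm above the bench and its x axis lies along the jug's x.
- cap_top (a point): Centre of the blue cap's flat top. Lock: a spring pushes the cap up (4 N closed, 10 N fully down); it turns only while pressed down more than 4 mm (stop at 7 mm), and only counterclockwise from above (yaw grows). It is free after 45 degrees, meets a far stop at about 135; 65 to 75 degrees is a good twist. Then it lifts straight off.
- other_jug: The same jug, fixed in the same way, with orange labels and an orange cap; bystander, not to be touched. Origin: centre of its underside; top of its cap 180 mm up.
- gauge: Fixed height gauge: dark steel base plate 90 mm (own x) by 116 mm (own y, from -44 to +72 mm), 12 mm thick; aluminium column at own y = +56 mm with a blue head 24 mm wide (own y from -12 to +66 mm, 99 to 121 mm high) through which the foot's vertical rod runs. Origin: on the bench, under the rod's axis, z up.
- gauge_anvil (a point): Centre of the gauge's anvil: top of the base plate on the rod's axis, 12 mm above the bench.
- gauge_foot (a joint): Sprung sliding foot of the gauge: the height in m of the foot's flat underside (22 mm disc) above the anvil, so it reads the thickness of what lies under it. 0.05 when let go (a spring lifts it back up: about 1.7 N at the top, 4 N on the disc), smaller as the knob is pushed down.
- gauge_knob (a point): Centre of the flat top of the gauge's black knob (30 mm diameter, 14 mm tall), on the rod's vertical axis; 124 mm above the foot's underside, that is 186 mm above the bench when up. Push it straight down.
- thick_disc: Loose red seal disc, 38 mm diameter, 20 mm thick. Origin: centre of its underside. Of the two red discs one lies on the anvil under the foot (which one varies) and one on the grey dish.
- thin_disc: Loose red seal disc, 38 mm diameter, 12 mm thick. Origin: centre of its underside. On the anvil or on the dish.
- dish: Fixed round grey stand, 72 mm diameter, flat top 12 mm above the bench; the spare disc lies on it. Origin: centre of its underside.
- pitcher: Loose clear plastic measuring pitcher with a handle, 104 mm diameter, 130 mm tall; bystander. Origin: centre of its underside.
- sample_bottle: Loose amber sample bottle with a black cap, 50 mm diameter, 110 mm tall; bystander. Origin: centre of its underside.
- wrench: Loose steel wrench lying on the bench; bystander. Origin: under its middle.
- beaker: Loose white beaker, 70 mm diameter, 85 mm tall; bystander. Origin: centre of its underside.
- union_nut: Loose black plastic pipe nut (ring), 56 mm diameter, 22 mm tall; bystander. Origin: centre of its underside.

How it is judged:
By the outcome, as a careful person would: the job done as asked, in the order asked, and still so for the second after the job is handed in, while the arm keeps its last pose, push and grip.
It also fails if it takes over 51 s, if anything falls off the work surface, if the arm or the gripper's body presses on something with over 40 N, if the wrist force passes 120 N, or if a joint passes its speed limit or range.

## Robot

A 6-joint arm with a two-finger parallel gripper is mounted at the origin on the work surface. World frame = base frame: x ahead of the robot, y to its left, z up, the work surface at z = 0. Lengths are in mm, angles in rad, forces in N, time in s.
With the tool pointing down it reaches from about 350 to 975 mm from the base axis. Payload 17.4 kg.
Tool frame: the origin (TCP) lies on the centre line of the jaws, within the pads' length; the fingertips stand 14 mm ahead of it and the grasp point (between the pads) lies 5 mm behind it; x points along the fingers, y is the direction in which the jaws open and shut, and the axes are right-handed (so a half turn about x gives the same grasp; the last joint's range is limited). The gripper opens to 85 mm and grips with 20 to 120 N. Pads are 22 mm wide; open, the fingers measure 114 mm over their backs; the gripper's body (76 mm by 85 mm) begins 54 mm behind the grasp point. The pads swing forward as they close: fully open they stand 13 mm farther back than shut.
Start: joints at [1.224, 0.116, 1.442, -0, 1.584, -0.038], TCP at [205.151, 643.075, 245.303] pointing down, gripper open.
Joint ranges: [-2.83, 2.83], [-0.83, 2.19], [0.07, 2.5], [-1.14, 4.28], [0.01, 3], [-2.97, 2.97]. Speed limits (rad/s): [1.89, 1.89, 2.22, 3.14, 3.14, 3.14].

## Interface

Orientations are given as a unit quaternion [x, y, z, w].
In Python, from station import robot gives the robot as it stands.
- The arm moves only by the tool send_rows, never from a script. Its argument "increments" is a list of rows, each an object with "xyz": the shift along the world's x, y, z in m, a list of three; "roll": the turn about the world's z in rad; "fingers": the finger opening in m, from 0 to 0.0854. A call has 1 to 5 rows; each row shifts and turns the commanded pose from where the row before left it; what a row does not reach is not made up. A row lasts 1/8 s, in which the tool goes at most 62.5 mm and 10.7 degrees, less where a joint would pass 70% of its speed; a pose out of reach is approached as far as the arm can. A call with a gripper value outside its range is refused whole. The fingers move at their own pace and stop on an object; the grip force is fixed at half the most. Time passes only in rows, so rows that do not move let the fingers close. It gives the time, the measured TCP pose, the force and the opening at its end, in the units of the state.
- robot.sense(): the state, without advancing time (a new reading comes with each control period).
- robot.camera(name): name is "scene" or "top" or "wrist"; returns a dict with "pixels" (384x512x3 uint8, blue, green, red), "range_z" (384x512 float32, mm along the optical axis (not along the pixel's ray), 0 where there is no reading), "fx", "fy", "cx", "cy" (pixels), "D" ([k1, k2, p1, p2, k3] as OpenCV has them; the pictures are not rectified), "xyz" and "attitude" of the camera in the world. Camera axes: x right, y up, looking along -z (the intrinsics and any distortion apply to the point x, -y, -z); pixel columns grow to the right and rows downward; lengths in mm; the calibration is good to about 2 mm. A picture is of the moment at which its call begins.
- robot.job_done(): hands the job in, once; it reports no verdict.
The state is a dict: "time_s": time; "q": joint angles; "joint_velocities": joint speeds; "tau": joint torques, N m; "ee_pos": TCP position; "orientation": TCP orientation; "ft_force": force on the tool from outside, world axes, zero at the start; "moment": the same for the moment, N m; "finger_gap": opening from 0.0 (shut) to 1.0 (fully open).
Only numpy, scipy, OpenCV 4.12 (cv2) and the standard library are available. Lean on these libraries where they do the work, as an engineer would, in place of code of your own. Each camera call takes 0.05 s, during which the arm holds its last target. There are 200 camera calls.

## Working session

There is one attempt and no reset: what is moved stays moved. The work goes in short steps, Python scripts to look and compute and a tool call to move; the robot and the scene stay as the last step left them, time stands still between calls to the robot, and variables do not carry over. Pictures are saved under pics/ and viewed, about 8 in all and at most 12, crops included, and the job is handed in when it is done.

Besides the shell and the picture viewer there is one more tool, called after "Emit:" as name(argument=value, ...), one argument or row to a line, values as JSON. send_rows: Moves the arm, as the interface text tells. Its arguments: {"type":"object","properties":{"increments":{"type":"array"}},"required":["increments"]}

```bash
ls; mkdir -p pics
cat > h.py <<'E'
import numpy as np, cv2
from scipy.spatial.transform import Rotation as R
from station import robot
def cam(n, save=None):
    c=robot.camera(n)
    if save: cv2.imwrite('pics/'+save,c['pixels'])
    return c
def rays(c,uv):
    K=np.array([[c['fx'],0,c['cx']],[0,c['fy'],c['cy']],[0,0,1]],float)
    p=cv2.undistortPoints(np.array(uv,float).reshape(-1,1,2),K,np.array(c['D'],float)).reshape(-1,2)
    d=np.c_[p[:,0],-p[:,1],-np.ones(len(p))]
    a=np.array(c['attitude'],float)
    M=R.from_quat(a).as_matrix() if a.size==4 else a.reshape(3,3)
    return np.array(c['xyz'],float), d@M.T
def onplane(c,uv,z):
    o,d=rays(c,uv); return o+d*((z-o[2])/d[:,2])[:,None]
def cloud(c):
    v,u=np.mgrid[0:384,0:512]; uv=np.c_[u.ravel(),v.ravel()]
    o,d=rays(c,uv); return (o+d*c['range_z'].reshape(-1,1)).reshape(384,512,3)
E
python3 - <<'E'
from h import *
import pickle
print(robot.sense())
cs={n:cam(n) for n in('scene','top')}
pickle.dump(cs,open('c0.pkl','wb'))
for n,c in cs.items(): print(n,c['xyz'],c['attitude'],c['fx'],c['D'])
cv2.imwrite('pics/a.png',cv2.resize(np.vstack([cs['scene']['pixels'],cs['top']['pixels']]),None,fx=.78,fy=.78))
cv2.imwrite('pics/top.png',cv2.resize(cs['top']['pixels'],(800,600)))
cv2.imwrite('pics/scene.png',cv2.resize(cs['scene']['pixels'],(800,600)))
E
```

```text
pics
{'time_s': 0.0, 'q': array([ 1.22422141e+00,  1.16497376e-01,  1.44229590e+00,  2.47452728e-06,
        1.58398454e+00, -3.78192017e-02]), 'joint_velocities': array([ 3.65324332e-04,  1.58198283e-03, -1.31783132e-03, -6.45554124e-05,
        7.62615173e-04,  6.63552589e-04]), 'tau': array([-1.90747145e-03, -7.32014608e+01, -6.32471251e+01, -1.30924823e-04,
        6.49339097e-03,  7.69277847e-06]), 'ee_pos': array([205.07371238, 642.90536765, 244.53545442]), 'orientation': array([ 0.10831738,  0.69877821, -0.10913965,  0.69861641]), 'ft_force': array([-0.59207303,  0.3342213 ,  0.34091248]), 'moment': array([-0.01685629, -0.02813586, -0.0130153 ]), 'finger_gap': 1.0038043649015795}
scene [ 918.00297451 -630.24648612 1014.43147743] [0.33405536 0.0957729  0.24365268 0.90546559] 430.235375251121 [0.03358357 0.         0.         0.         0.        ]
top [4.73338199e+02 6.08334433e-01 1.22175423e+03] [ 0.03039868 -0.01934741 -0.70302318  0.71025348] 442.3723789221703 [-0.17126935  0.          0.          0.          0.        ]
```

View pics/top.png

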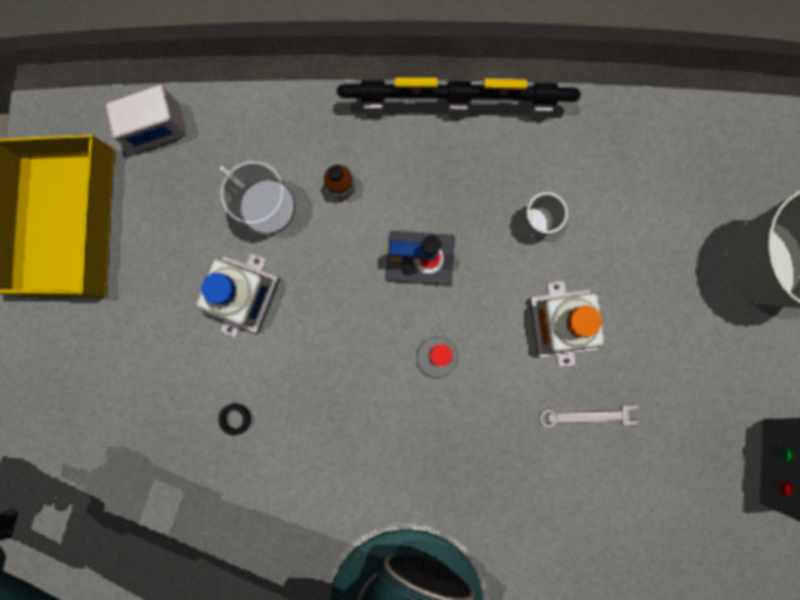

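View pics/scene.png

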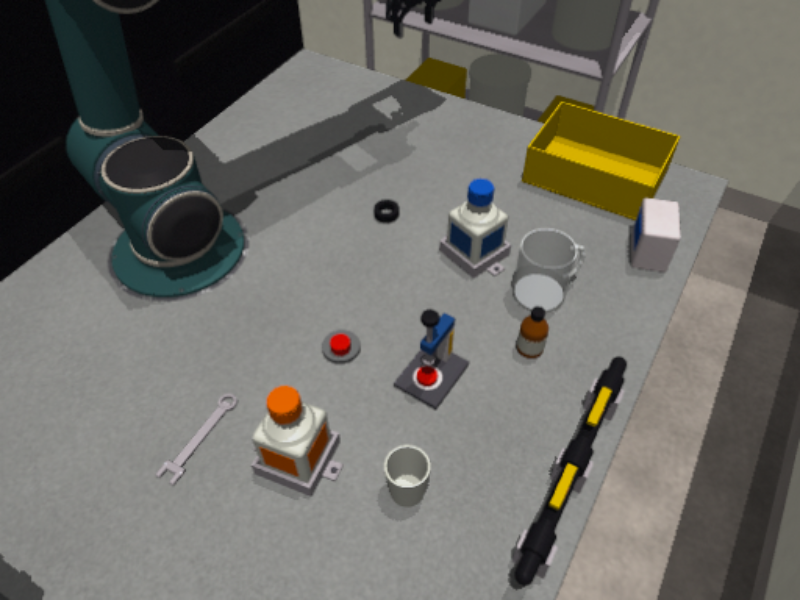

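The top view shows the blue cap at about (218,289), the gauge knob at (431,244), the dish disc at (441,355) and the orange jug at (575,320). The scene view agrees with that layout. Next I measure the positions.

Run:
```python
from h import *
import pickle
cs=pickle.load(open('c0.pkl','rb'))
def blob(m,near,s=1.5625):
    n,l,st,ce=cv2.connectedComponentsWithStats(m.astype(np.uint8))
    k=[i for i in range(1,n) if st[i,4]>15]
    i=min(k,key=lambda i:np.hypot(*(ce[i]-np.array(near)/s)))
    return l==i,ce[i],st[i]
box={'top':dict(cap=(218,289),knob=(431,244),disc=(441,355)),'scene':dict(cap=(481,190),knob=(430,318),disc=(340,343))}
for n,c in cs.items():
    b,g,r=[c['pixels'][...,i].astype(int) for i in range(3)]
    P=cloud(c); z=P[...,2]
    ms=dict(cap=(b>120)&(r<80)&(b>2*g*0.7)&(z>150),knob=(np.maximum(np.maximum(b,g),r)<60)&(z>150),disc=(r>150)&(g<60)&(b<60))
    for k,m in ms.items():
        mm,ce,st=blob(m,box[n][k]); p=P[mm]
        print(n,k,ce.round(1),st, 'median',np.median(p,0).round(1),'z pct',np.percentile(p[:,2],[5,50,95]).round(1))
        zt=np.percentile(p[:,2],90); t=p[p[:,2]>zt-6]
        print('   top pts',len(t),((t.min(0)+t.max(0))/2).round(1),'ext',np.ptp(t,axis=0).round(1), t.mean(0).round(1))
    # region under gauge: red at anvil
    m=(r>150)&(g<60)&(b<60); nl,l,st,ce=cv2.connectedComponentsWithStats(m.astype(np.uint8))
    for i in range(1,nl):
        if st[i,4]>8:
            print('  red',ce[i].round(1),st[i,4],np.median(P[l==i],0).round(1), np.percentile(P[l==i][:,2],90).round(1))
c=cs['top']
s=1.5625
print('tabs',onplane(c,[(256/s,261/s),(230/s,329/s)],5))
cv2.imwrite('pics/jug.png',cv2.resize(c['pixels'][150:225,115:190],(800,600//1),interpolation=cv2.INTER_CUBIC)[:,:])
```

```text
scene cap [307.7 119.4] [300 115  16  10 129] median [548.  295.6 180.6] z pct [177.2 180.6 183.1]
   top pts 127 [546.9 298.4 181.1] ext [45.3 45.6  8.9] [548.  297.  180.5]
scene knob [274.9 203.9] [270 198  11  13 104] median [618.5 -35.  184.1] z pct [174.6 184.1 187.6]
   top pts 87 [617.3 -33.  185. ] ext [27.2 30.2  8.1] [617.6 -33.1 184.7]
scene disc [217.2 218.5] [211 214  13  10 104] median [446.4 -55.   31. ] z pct [28.3 31.  34.2]
   top pts 102 [446.9 -54.6  31.2] ext [34.  36.5  7.2] [446.7 -54.4  31.1]
  red [217.2 218.5] 104 [446.4 -55.   31. ] 33.4
  red [272.6 241. ] 70 [618.9 -38.1  23.6] 25.7
top cap [138.2 184. ] [129 175  19  19 288] median [546.6 298.2 179. ] z pct [175.5 179.  182.5]
   top pts 273 [520.9 161.2 698.7] ext [  95.   321.1 1046.2] [545.1 293.  198.2]
top knob [275.8 156.7] [270 151  13  13 118] median [613.4 -31.5 184.5] z pct [180.8 184.5 187.2]
   top pts 113 [613.7 -31.5 184.7] ext [28.4 28.3  8.1] [614.2 -31.1 184.5]
top disc [281.8 227. ] [275 221  14  13 141] median [445.  -53.6  31.2] z pct [23.1 31.2 34.8]
   top pts 122 [451.1 -34.8 625. ] ext [  44.5   70.7 1193.5] [445.7 -53.   41.5]
  red [277.  167.8] 24 [604.9 -39.5  23.7] 25.2
  red [281.8 227. ] 141 [445.  -53.6  31.2] 34.1
tabs [[607.00355261 275.70965379   5.        ]
 [484.80450888 319.99474864   5.        ]]
```

View pics/jug.png

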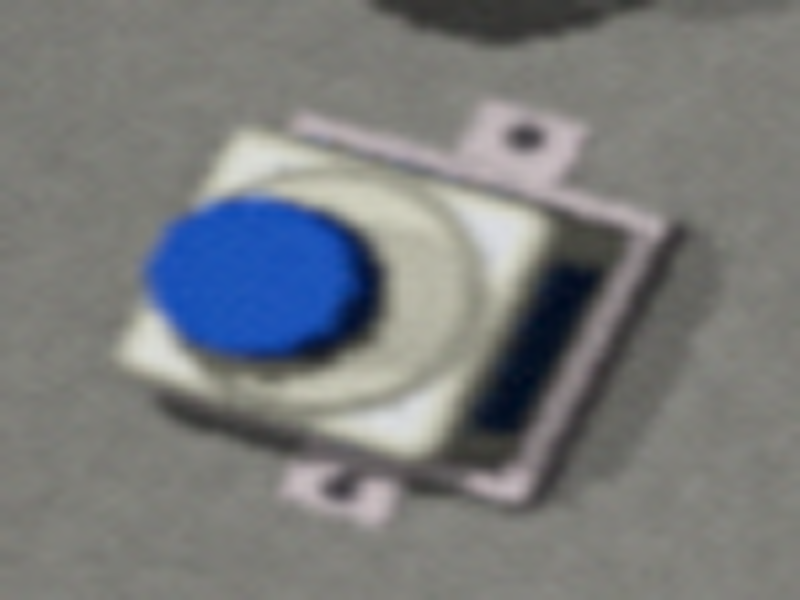

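Emit:
send_rows(
  increments=[
    {"xyz":[0.0,0.0,0.01],"roll":0,"fingers":0.0},
    {"xyz":[0.027,-0.045,0.0],"roll":0,"fingers":0.0},
    {"xyz":[0.027,-0.045,0.0],"roll":0,"fingers":0.0},
    {"xyz":[0.027,-0.045,0.0],"roll":0,"fingers":0.0},
    {"xyz":[0.027,-0.045,0.0],"roll":0,"fingers":0.0},
  ],
)

```text
time_s: 0.72
ee_pos: [313.8, 461.6, 256.1]
orientation: [0.109, 0.699, -0.108, 0.699]
ft_force: [0.6, -0.2, -0.5]
finger_gap: 0.002
```

Emit:
send_rows(
  increments=[
    {"xyz":[0.027,-0.045,0.0],"roll":0,"fingers":0.0},
    {"xyz":[0.027,-0.045,0.0],"roll":0,"fingers":0.0},
    {"xyz":[0.027,-0.045,0.0],"roll":0,"fingers":0.0},
    {"xyz":[0.027,-0.045,0.0],"roll":0,"fingers":0.0},
    {"xyz":[0.027,-0.045,0.0],"roll":0,"fingers":0.0},
  ],
)

```text
time_s: 1.35
ee_pos: [448.8, 236.5, 256.2]
orientation: [0.109, 0.698, -0.109, 0.699]
ft_force: [1.1, 0.2, -0.2]
finger_gap: 0.001
```

Emit:
send_rows(
  increments=[
    {"xyz":[0.027,-0.045,0.0],"roll":0,"fingers":0.0},
    {"xyz":[0.027,-0.045,0.0],"roll":0,"fingers":0.0},
    {"xyz":[0.027,-0.045,0.0],"roll":0,"fingers":0.0},
    {"xyz":[0.027,-0.045,0.0],"roll":0,"fingers":0.0},
    {"xyz":[0.0,0.0,0.0],"roll":0,"fingers":0.0},
  ],
)

```text
time_s: 1.98
ee_pos: [557.2, 55.5, 255.5]
orientation: [0.11, 0.699, -0.11, 0.698]
ft_force: [-0.3, 1.3, -0.5]
finger_gap: 0.002
```

Run:
```python
from h import *
s=robot.sense(); print({k:np.round(v,3) for k,v in s.items()})
print(R.from_quat(s['orientation']).as_matrix().round(3))
c=cam('wrist','w1.png'); print(c['xyz'],c['attitude'])
b,g,r=[c['pixels'][...,i].astype(int) for i in range(3)]
P=cloud(c); z=P[...,2]
m=(np.abs(z-185)<10)
p=P[m]; print(len(p), ((p.min(0)+p.max(0))/2).round(1),np.ptp(p,axis=0).round(1),np.median(p,0).round(1))
```

```text
{'time_s': np.float64(1.975), 'q': array([ 0.054, -0.138,  1.677, -0.   ,  1.603, -1.205]), 'joint_velocities': array([ 0.056, -0.028,  0.022,  0.016,  0.008,  0.041]), 'tau': array([ -3.829, -49.978, -64.604,  -0.392,  -0.276,  -0.98 ]), 'ee_pos': array([557.23 ,  55.469, 255.465]), 'orientation': array([ 0.11 ,  0.699, -0.11 ,  0.698]), 'ft_force': array([-0.267,  1.253, -0.475]), 'moment': array([ 0.016,  0.022, -0.033]), 'finger_gap': np.float64(0.002)}
[[-0.     0.307  0.952]
 [-0.     0.952 -0.307]
 [-1.    -0.    -0.   ]]
[487.44944249  78.43160842 384.61968152] [-0.11869459 -0.08615949  0.58246376  0.79951492]
7 [582.6 117.4 180.9] [ 84.6 315.3  11.3] [623.2 -38.9 185.2]
```

View pics/w1.png

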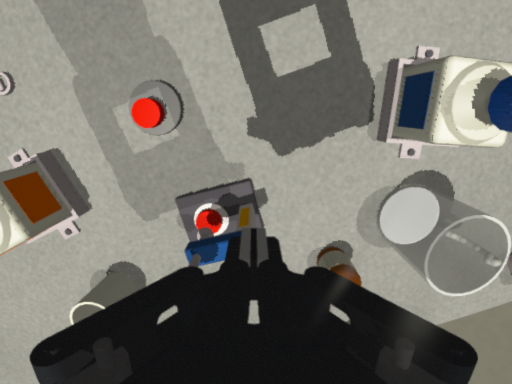

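Emit:
send_rows(
  increments=[
    {"xyz":[0.03,-0.045,0.0],"roll":0,"fingers":0.0},
    {"xyz":[0.03,-0.045,0.0],"roll":0,"fingers":0.0},
    {"xyz":[0.0,0.0,-0.02],"roll":0,"fingers":0.0},
    {"xyz":[0.0,0.0,-0.02],"roll":0,"fingers":0.0},
    {"xyz":[0.0,0.0,0.0],"roll":0,"fingers":0.0},
  ],
)

```text
time_s: 2.65
ee_pos: [615.0, -30.5, 213.4]
orientation: [0.108, 0.7, -0.108, 0.698]
ft_force: [0.1, 0.5, 0.7]
finger_gap: -0.004
```

Run:
```python
from h import *
s=robot.sense(); print(s['ee_pos'],s['ft_force'])
c=cam('top'); d=cam('scene')
cv2.imwrite('pics/k.png',np.hstack([cv2.resize(c['pixels'][120:200,235:315],(400,400),interpolation=cv2.INTER_CUBIC),cv2.resize(d['pixels'][160:260,225:325],(400,400),interpolation=cv2.INTER_CUBIC)]))
```

```text
[614.9860031  -30.50720116 213.40162818] [0.1212346  0.47926957 0.70412257]
```

View pics/k.png

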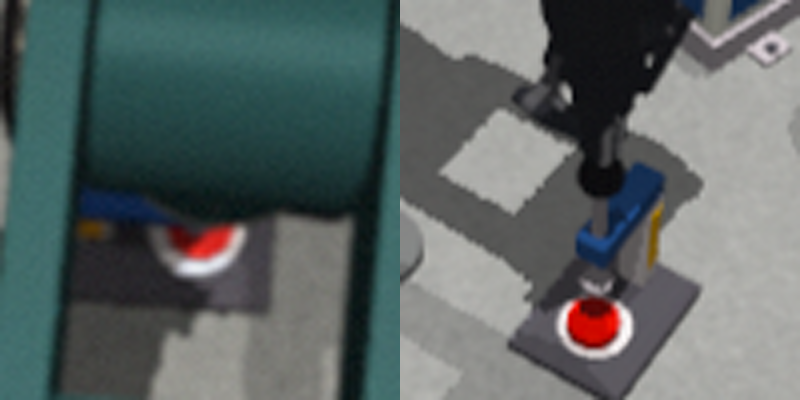

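The scene crop shows the closed fingertips (crop 600,150) directly above the knob (600,180). The thin disc lies on the anvil. I push down in steps while watching the force.

Emit:
send_rows(
  increments=[
    {"xyz":[0.001,-0.001,-0.01],"roll":0,"fingers":0.0},
    {"xyz":[0,0,-0.01],"roll":0,"fingers":0.0},
    {"xyz":[0.0,0.0,-0.01],"roll":0,"fingers":0.0},
    {"xyz":[0.0,0.0,-0.01],"roll":0,"fingers":0.0},
    {"xyz":[0.0,0.0,-0.005],"roll":0,"fingers":0.0},
  ],
)

```text
time_s: 3.38
ee_pos: [617.1, -32.9, 169.7]
orientation: [0.109, 0.699, -0.109, 0.699]
ft_force: [0.8, 2.2, 4.6]
finger_gap: -0.001
```

Emit:
send_rows(
  increments=[
    {"xyz":[0,0,-0.003],"roll":0,"fingers":0.0},
    {"xyz":[0,0,0],"roll":0,"fingers":0.0},
  ],
)

```text
time_s: 3.62
ee_pos: [617.2, -32.9, 167.3]
orientation: [0.109, 0.699, -0.109, 0.699]
ft_force: [-1.3, 2.3, 4.4]
finger_gap: -0.005
```

Emit:
send_rows(
  increments=[
    {"xyz":[0,0,-0.002],"roll":0,"fingers":0.0},
    {"xyz":[0,0,0],"roll":0,"fingers":0.0},
  ],
)

```text
time_s: 3.88
ee_pos: [617.2, -32.9, 165.3]
orientation: [0.109, 0.699, -0.109, 0.699]
ft_force: [0.0, 2.3, 4.2]
finger_gap: 0.003
```

Emit:
send_rows(
  increments=[
    {"xyz":[0,0,-0.0015],"roll":0,"fingers":0.0},
    {"xyz":[0,0,0],"roll":0,"fingers":0.0},
  ],
)

```text
time_s: 4.12
ee_pos: [617.2, -32.9, 163.8]
orientation: [0.109, 0.699, -0.109, 0.699]
ft_force: [0.5, 1.8, 4.7]
finger_gap: 0.003
```

Emit:
send_rows(
  increments=[
    {"xyz":[0,0,-0.001],"roll":0,"fingers":0.0},
    {"xyz":[0,0,0],"roll":0,"fingers":0.0},
  ],
)

```text
time_s: 4.38
ee_pos: [617.1, -32.9, 162.8]
orientation: [0.109, 0.699, -0.109, 0.699]
ft_force: [0.4, 2.3, 3.7]
finger_gap: -0.002
```

Emit:
send_rows(
  increments=[
    {"xyz":[0,0,-0.001],"roll":0,"fingers":0.0},
    {"xyz":[0,0,0],"roll":0,"fingers":0.0},
  ],
)

```text
time_s: 4.62
ee_pos: [617.2, -32.9, 162.0]
orientation: [0.109, 0.699, -0.109, 0.699]
ft_force: [-1.3, 2.4, 6.8]
finger_gap: 0.003
```

Contact is starting at 162.0, as predicted for the 12 mm disc. I add 0.5 mm at a time.

Emit:
send_rows(
  increments=[
    {"xyz":[0,0,-0.0005],"roll":0,"fingers":0.0},
    {"xyz":[0,0,0],"roll":0,"fingers":0.0},
  ],
)

```text
time_s: 4.88
ee_pos: [617.2, -32.9, 162.0]
orientation: [0.109, 0.698, -0.109, 0.699]
ft_force: [-2.9, 2.4, 10.4]
finger_gap: 0.001
```

Emit:
send_rows(
  increments=[
    {"xyz":[0,0,-0.0003],"roll":0,"fingers":0.0},
    {"xyz":[0,0,0],"roll":0,"fingers":0.0},
  ],
)

```text
time_s: 5.12
ee_pos: [617.3, -32.9, 162.0]
orientation: [0.109, 0.698, -0.109, 0.699]
ft_force: [-4.1, 2.7, 12.7]
finger_gap: 0.004
```

The foot has stopped on the disc at z = 162.0 while the force rises. I hold for over 1 s, then let it spring up.

Emit:
send_rows(
  increments=[
    {"xyz":[0,0,0],"roll":0,"fingers":0.0},
    {"xyz":[0,0,0],"roll":0,"fingers":0.0},
    {"xyz":[0,0,0],"roll":0,"fingers":0.0},
    {"xyz":[0,0,0],"roll":0,"fingers":0.0},
    {"xyz":[0,0,0],"roll":0,"fingers":0.0},
  ],
)

```text
time_s: 5.75
ee_pos: [617.3, -32.9, 162.0]
orientation: [0.109, 0.698, -0.109, 0.699]
ft_force: [-3.9, 3.9, 13.0]
finger_gap: -0.001
```

Emit:
send_rows(
  increments=[
    {"xyz":[0,0,0],"roll":0,"fingers":0.0},
    {"xyz":[0,0,0],"roll":0,"fingers":0.0},
    {"xyz":[0,0,0.008],"roll":0,"fingers":0.0},
    {"xyz":[0,0,0.015],"roll":0,"fingers":0.0},
    {"xyz":[0,0,0.015],"roll":0,"fingers":0.0},
  ],
)

```text
time_s: 6.38
ee_pos: [617.0, -33.0, 200.0]
orientation: [0.109, 0.699, -0.109, 0.699]
ft_force: [-0.9, 0.7, 2.2]
finger_gap: 0.002
```

Emit:
send_rows(
  increments=[
    {"xyz":[0,0,0.015],"roll":0,"fingers":0.0},
    {"xyz":[0,0,0.02],"roll":0,"fingers":0.0},
    {"xyz":[0,0,0.02],"roll":0,"fingers":0.0854},
    {"xyz":[0,0,0.0],"roll":0,"fingers":0.0854},
    {"xyz":[0,0,0.0],"roll":0,"fingers":0.0854},
  ],
)

```text
time_s: 7.0
ee_pos: [617.0, -32.9, 253.4]
orientation: [0.109, 0.699, -0.109, 0.698]
ft_force: [-0.3, -0.4, 0.6]
finger_gap: 0.635
```

Run:
```python
from h import *
c=cam('scene'); P=cloud(c); px=c['pixels'].astype(int)
m=(px.max(2)<70)&(P[...,2]>125)&(P[...,2]<195)&(np.hypot(P[...,0]-616,P[...,1]+33)<22)
print(m.sum(),np.percentile(P[m][:,2],[10,50,90]) if m.any() else '')
m=(px[...,2]>150)&(px[...,1]<60)&(P[...,0]>560); print(np.median(P[m],0))
s=robot.sense(); print(s['ee_pos'],s['ft_force'])
```

```text
118 [176.05216056 184.4181005  186.70180136]
[619.07605342 -39.02678634  23.39734203]
[616.9404825  -32.89194032 253.1131969 ] [ 0.0602747   1.06382168 -0.08043586]
```

Emit:
send_rows(
  increments=[
    {"xyz":[-0.01,0.047,0],"roll":0,"fingers":0.0854},
    {"xyz":[-0.01,0.047,0],"roll":0,"fingers":0.0854},
    {"xyz":[-0.01,0.047,0],"roll":0,"fingers":0.0854},
    {"xyz":[0,0,0],"roll":0,"fingers":0.0854},
    {"xyz":[0,0,0],"roll":0,"fingers":0.0854},
  ],
)

```text
time_s: 7.68
ee_pos: [587.1, 107.9, 253.4]
orientation: [0.108, 0.699, -0.109, 0.698]
ft_force: [-1.0, -0.8, 0.1]
finger_gap: 1.0
```

Run:
```python
from h import *
c=cam('wrist','w2.png')
import pickle; pickle.dump(c,open('w2.pkl','wb'))
P=cloud(c); px=c['pixels'].astype(int)
m=(px[...,0]>110)&(px[...,2]<80)&(abs(P[...,2]-180)<8)
mm=m.astype(np.uint8); p=P[m]; print(m.sum(),((p.min(0)+p.max(0))/2).round(1),np.ptp(p,axis=0).round(1))
s=robot.sense(); print(s['ee_pos'])
c0=dict(c); c0['xyz']=[487.449,78.432,384.62]; c0['attitude']=[-0.11869459,-0.08615949,0.58246376,0.79951492]
t=onplane(c0,[(428,53),(411,151)],4); d=t[0]-t[1]; print(t,np.degrees(np.arctan2(d[1],d[0])),t.mean(0))
```

```text
3081 [547.1 299.2 178.1] [48.7 49.2 11.1]
[587.19741243 107.45283207 253.49097412]
[[484.75309044 323.39330557   4.        ]
 [608.41165808 278.71494839   4.        ]] 160.13500038491966 [546.58237426 301.05412698   4.        ]
```

View pics/w2.png

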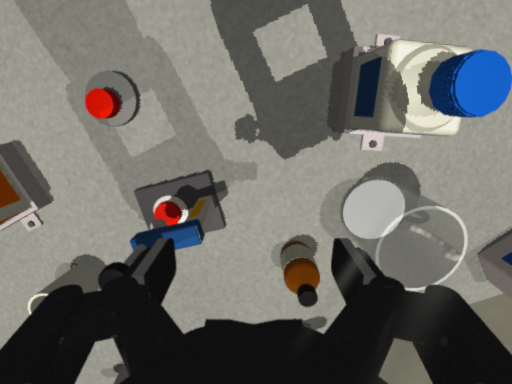

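The wrist view shows the cap at about (475,83) and the tabs at (385,40) and (372,142). It gives the cap centre as (547.1,299.2) and the jug yaw as about −19.9°, matching the other views.

Emit:
send_rows(
  increments=[
    {"xyz":[-0.01,0.048,0],"roll":-0.035,"fingers":0.0854},
    {"xyz":[-0.01,0.048,0],"roll":0,"fingers":0.0854},
    {"xyz":[-0.01,0.048,0],"roll":0,"fingers":0.0854},
    {"xyz":[-0.01,0.0465,0],"roll":0,"fingers":0.0854},
    {"xyz":[0,0,-0.02],"roll":0,"fingers":0.0854},
  ],
)

```text
time_s: 8.35
ee_pos: [547.3, 300.2, 234.6]
orientation: [0.121, 0.696, -0.12, 0.697]
ft_force: [0.2, -1.3, 0.4]
finger_gap: 1.002
```

Emit:
send_rows(
  increments=[
    {"xyz":[0,0,-0.02],"roll":0,"fingers":0.0854},
    {"xyz":[0,0,-0.02],"roll":0,"fingers":0.0854},
    {"xyz":[0,0,-0.02],"roll":0,"fingers":0.0854},
    {"xyz":[0,0,-0.014],"roll":0,"fingers":0.0854},
    {"xyz":[0,0,0],"roll":0,"fingers":0.0854},
  ],
)

```text
time_s: 8.98
ee_pos: [546.9, 298.2, 158.7]
orientation: [0.121, 0.697, -0.121, 0.696]
ft_force: [0.2, 0.1, 0.3]
finger_gap: 0.995
```

Run:
```python
from h import *
s=robot.sense(); print(s['ee_pos'],s['ft_force'],s['q']); M=R.from_quat(s['orientation']).as_matrix(); print(np.degrees(np.arctan2(M[1,1],M[0,1])))
c=cam('scene'); d=cam('wrist')
cv2.imwrite('pics/g.png',np.hstack([cv2.resize(c['pixels'][80:180,260:360],(400,400),interpolation=cv2.INTER_CUBIC),cv2.resize(d['pixels'],(400,400))]))
```

```text
[546.87630434 298.19678886 158.74476361] [0.18222302 0.0957029  0.30683525] [ 4.58258030e-01  4.06856928e-02  1.66234456e+00 -1.95476956e-06
  1.44030315e+00 -7.68424660e-01]
70.28379902188253
```

View pics/g.png

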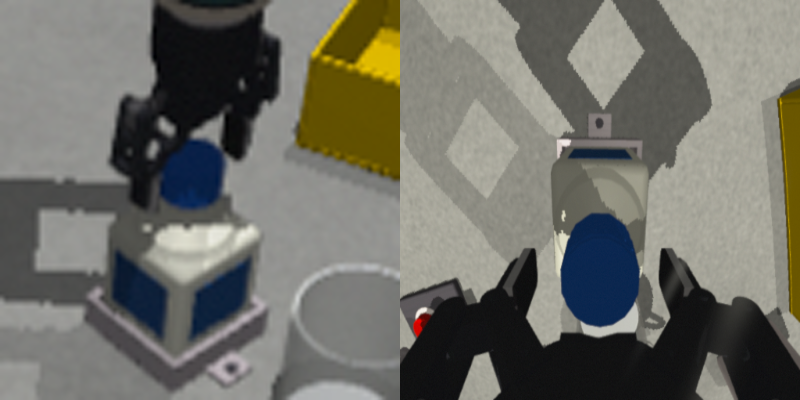

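The cap at about (600,275) sits centred between the pads at (530,280) and (670,280), with clear space all round. I close the gripper.

Emit:
send_rows(
  increments=[
    {"xyz":[0,0,0],"roll":0,"fingers":0.06},
    {"xyz":[0,0,0],"roll":0,"fingers":0.05},
    {"xyz":[0,0,0],"roll":0,"fingers":0.03},
    {"xyz":[0,0,0],"roll":0,"fingers":0.03},
    {"xyz":[0,0,0],"roll":0,"fingers":0.03},
  ],
)

```text
time_s: 9.7
ee_pos: [547.3, 298.7, 160.5]
orientation: [0.121, 0.696, -0.121, 0.697]
ft_force: [0.6, 1.8, 5.1]
finger_gap: 0.548
```

Emit:
send_rows(
  increments=[
    {"xyz":[0,0,0],"roll":0,"fingers":0.03},
    {"xyz":[0,0,-0.002],"roll":0,"fingers":0.03},
    {"xyz":[0,0,-0.002],"roll":0,"fingers":0.03},
    {"xyz":[0,0,-0.002],"roll":0,"fingers":0.03},
    {"xyz":[0,0,0],"roll":0,"fingers":0.03},
  ],
)

```text
time_s: 10.32
ee_pos: [547.3, 298.7, 154.6]
orientation: [0.121, 0.696, -0.121, 0.697]
ft_force: [-1.3, 1.1, 9.3]
finger_gap: 0.551
```

Emit:
send_rows(
  increments=[
    {"xyz":[0,0,-0.001],"roll":0,"fingers":0.03},
    {"xyz":[0,0,0],"roll":0,"fingers":0.03},
  ],
)

```text
time_s: 10.58
ee_pos: [547.3, 298.7, 153.9]
orientation: [0.121, 0.696, -0.121, 0.697]
ft_force: [-2.4, 1.1, 10.8]
finger_gap: 0.552
```

Emit:
send_rows(
  increments=[
    {"xyz":[0,0,-0.0007],"roll":0,"fingers":0.03},
    {"xyz":[0,0,0],"roll":0,"fingers":0.03},
  ],
)

```text
time_s: 10.82
ee_pos: [547.4, 298.8, 153.8]
orientation: [0.121, 0.696, -0.121, 0.697]
ft_force: [-4.5, -0.6, 15.6]
finger_gap: 0.552
```

The force jumps with no further travel, so the cap is on its stop. I twist about 69° counterclockwise while pressed.

Emit:
send_rows(
  increments=[
    {"xyz":[0,0,-0.0004],"roll":0.06,"fingers":0.03},
    {"xyz":[0,0,0],"roll":0.1,"fingers":0.03},
    {"xyz":[0,0,0],"roll":0.1,"fingers":0.03},
    {"xyz":[0,0,0],"roll":0.1,"fingers":0.03},
    {"xyz":[0,0,0],"roll":0.1,"fingers":0.03},
  ],
)

```text
time_s: 11.45
ee_pos: [548.0, 298.9, 153.8]
orientation: [-0.042, 0.705, 0.043, 0.707]
ft_force: [0.9, 0.8, 15.7]
finger_gap: 0.548
```

Emit:
send_rows(
  increments=[
    {"xyz":[0,0,0],"roll":0.1,"fingers":0.03},
    {"xyz":[0,0,0],"roll":0.1,"fingers":0.03},
    {"xyz":[0,0,0],"roll":0.1,"fingers":0.03},
    {"xyz":[0,0,0],"roll":0.1,"fingers":0.03},
    {"xyz":[0,0,0],"roll":0.1,"fingers":0.03},
  ],
)

```text
time_s: 12.08
ee_pos: [548.0, 298.9, 153.8]
orientation: [-0.215, 0.672, 0.216, 0.675]
ft_force: [1.3, 1.0, 16.0]
finger_gap: 0.547
```

Emit:
send_rows(
  increments=[
    {"xyz":[0,0,0],"roll":0.1,"fingers":0.03},
    {"xyz":[0,0,0],"roll":0.1,"fingers":0.03},
    {"xyz":[0,0,0],"roll":0.04,"fingers":0.03},
    {"xyz":[0,0,0],"roll":0,"fingers":0.03},
    {"xyz":[0,0,0],"roll":0,"fingers":0.03},
  ],
)

```text
time_s: 12.7
ee_pos: [547.9, 299.0, 153.8]
orientation: [-0.294, 0.642, 0.294, 0.644]
ft_force: [0.3, 1.6, 15.9]
finger_gap: 0.548
```

Run:
```python
from h import *
s=robot.sense(); M=R.from_quat(s['orientation']).as_matrix(); print(s['ee_pos'],s['ft_force'],s['moment'],s['q'],np.degrees(np.arctan2(M[1,1],M[0,1])))
```

```text
[547.90918375 299.00589442 153.8363037 ] [ 0.32175758  1.60690858 15.86453907] [0.29373041 0.02097655 0.00569892] [ 4.58653587e-01  4.34197140e-02  1.66765808e+00  7.86700566e-05
  1.42730185e+00 -1.96844270e+00] 139.06163595839263
```

Emit:
send_rows(
  increments=[
    {"xyz":[0,0,0.004],"roll":0,"fingers":0.03},
    {"xyz":[0,0,0.006],"roll":0,"fingers":0.03},
    {"xyz":[0,0,0.006],"roll":0,"fingers":0.03},
    {"xyz":[0,0,0],"roll":0,"fingers":0.03},
  ],
)

```text
time_s: 13.2
ee_pos: [547.1, 298.5, 167.9]
orientation: [-0.294, 0.643, 0.294, 0.643]
ft_force: [0.4, 0.2, 0.0]
finger_gap: 0.548
```

Emit:
send_rows(
  increments=[
    {"xyz":[0,0,0.012],"roll":0,"fingers":0.03},
    {"xyz":[0,0,0.015],"roll":0,"fingers":0.03},
    {"xyz":[0,0,0.015],"roll":0,"fingers":0.03},
    {"xyz":[0,0,0.015],"roll":0,"fingers":0.03},
    {"xyz":[0,0,0.01],"roll":0,"fingers":0.03},
  ],
)

```text
time_s: 13.82
ee_pos: [547.3, 298.6, 236.3]
orientation: [-0.294, 0.643, 0.294, 0.644]
ft_force: [-0.3, 0.3, -0.2]
finger_gap: 0.546
```

Emit:
send_rows(
  increments=[
    {"xyz":[0,0,0.002],"roll":0,"fingers":0.03},
    {"xyz":[0,0,0],"roll":0,"fingers":0.03},
    {"xyz":[0,0,0],"roll":0,"fingers":0.03},
    {"xyz":[0,0,0],"roll":0,"fingers":0.03},
    {"xyz":[0,0,0],"roll":0,"fingers":0.03},
  ],
)

```text
time_s: 14.45
ee_pos: [547.1, 298.6, 236.7]
orientation: [-0.294, 0.643, 0.294, 0.643]
ft_force: [-0.5, 0.6, -0.4]
finger_gap: 0.543
```

Run:
```python
from h import *
s=robot.sense(); print(s['ee_pos'],s['ft_force'],s['finger_gap'])
c=cam('scene'); d=cam('wrist'); P=cloud(c); px=c['pixels'].astype(int)
m=(px[...,0]>90)&(px[...,2]<80)&(px[...,1]<px[...,0]*.7)&(np.hypot(P[...,0]-547,P[...,1]-299)<35)&(P[...,2]>150)
p=P[m]; print(m.sum(),np.percentile(p,[2,50,98],axis=0).round(1) if m.any() else '')
n=(np.hypot(P[...,0]-547,P[...,1]-299)<14)&(P[...,2]>150)&(P[...,2]<200); print('neck',n.sum(),np.percentile(P[n],[5,50,95],axis=0).round(1) if n.any() else '')
cv2.imwrite('pics/e.png',np.hstack([cv2.resize(c['pixels'][70:170,260:360],(400,400),interpolation=cv2.INTER_CUBIC),cv2.resize(d['pixels'],(400,400))]))
```

```text
[547.09939026 298.56718744 236.6927385 ] [-0.50452242  0.63409387 -0.44348803] 0.5434273253052567
1 [[550.1 272.2 229.9]
 [550.1 272.2 229.9]
 [550.1 272.2 229.9]]
neck 74 [[537.5 288.  152.9]
 [547.9 294.7 167.7]
 [556.6 305.  179.1]]
```

View pics/e.png

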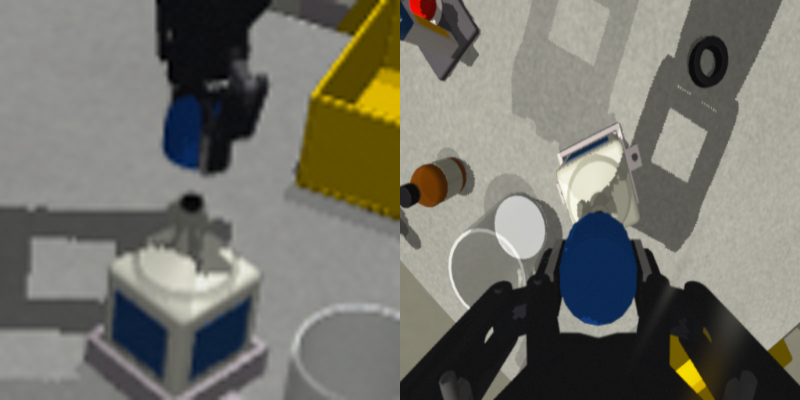

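The cap is off and held level. The open neck at (190,200) lies right below it. The rim is about 58 mm clear, so I add 2 mm, settle and hand in.

Emit:
send_rows(
  increments=[
    {"xyz":[0,0,0.002],"roll":0,"fingers":0.03},
    {"xyz":[0,0,0],"roll":0,"fingers":0.03},
    {"xyz":[0,0,0],"roll":0,"fingers":0.03},
    {"xyz":[0,0,0],"roll":0,"fingers":0.03},
    {"xyz":[0,0,0],"roll":0,"fingers":0.03},
  ],
)

```text
time_s: 15.18
ee_pos: [547.1, 298.6, 238.9]
orientation: [-0.294, 0.643, 0.294, 0.643]
ft_force: [0.5, -0.2, 0.5]
finger_gap: 0.551
```

Run:
```python
from h import *
s=robot.sense(); print(s['ee_pos'],s['finger_gap'],np.abs(s['joint_velocities']).max(),R.from_quat(s['orientation']).as_matrix()[2].round(4))
robot.job_done()
```

```text
[547.13333791 298.56032185 238.87090142] 0.5514631998800626 0.000831966497149987 [-1.e+00 -0.e+00 -1.e-04]
the job is handed in; nothing more can be done
```

Both parts of the job are done and it was handed in at about 15 s of the 51 s allowed; no verdict was reported.

- **Gauge:** I pushed the knob down until the foot stopped on the disc. The knob top was at 148 mm, so the disc is the 12 mm one. I held it there over 1 s at about 13 N. Afterwards the knob measured back up at about 186 mm, and the disc still read the same height in place.
- **Cap:** I gripped it on its flats, pressed it to the stop at about 16 N, twisted it about 69° counterclockwise and lifted it straight off.
- **Final pose:** The cap is held level and still, at a finger opening of about 47 mm. It is on the jug's axis to within about 1 mm. Its rim is about 60 mm above the mouth, worked out from the arm's travel.
- **Checks that fell short:** The final scene-camera depth check of the cap found only one usable pixel because the cap was in shadow and behind the fingers. So the end state rests on the last pictures, the finger opening and the arm's measured pose. I took no final picture of the other objects, but nothing was touched on the way as far as the force readings show.

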